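Clear the spent core and hold the tape tensioner back

TASK

The label tape is used up: take the empty cardboard core off its spindle and drop it into the orange scrap box, without knocking over or shoving the other loose things on the bench. Then push the blue sprung tensioner arm by its black roller away from the spindle, past the click of the red pawl and all the way back to its stop. Finish holding it there: the program ends with the robot still pressing or gripping the roller with the arm at its stop, because the pawl alone lets it spring part of the way back.

Things in the scene. Friction and masses are not known exactly. Their poses are not given: they have to be found in the camera images.
- tensioner: Fixed tape tensioner with a grey deck on the worktop, 200 (x) x 250 (y) mm, top of deck 12 mm above the worktop. Origin: centre of its underside on the worktop; z up. In its frame: a white housing 56 mm high runs along the far edge (x +62 to +96 mm, y -118 to +98); the steel spindle (26 mm diameter, top 38 mm above the worktop) stands at x +12, y +88 mm; the tensioner arm, its roller and pawl lie on the -y side of the spindle and swing further to -y.
- core_mid (a point): Centre (half-way up) of the loose empty core: an upright brown cardboard tube, outside diameter 50 mm, bore 38 mm, 50 mm high, about 30 g. At the start it stands on the deck round the spindle, its top 62 mm and its centre 37 mm above the worktop; lift it at least 30 mm to clear the spindle. Pinch it across the outside from above; there is most room for the fingers along the tensioner's x axis, both ways.
- core: The same loose cardboard core; origin at the centre of its underside.
- scrap_box: Fixed open-topped orange slatted plastic box, 130 x 130 mm outside, 80 mm high, walls and floor 4 mm. Origin: centre of its underside on the worktop; z up, x and y along its sides.
- pivot (a point): Point on the arm's upright pivot axis, 70 mm above the worktop (z of this point only marks the axis; the pivot itself ends 54 mm above the worktop).
- roller (a point): Centre of the black idler roller, an upright cylinder 22 mm in diameter and 48 mm high standing on the free end of the blue arm, 120 mm from the pivot axis; it spans 49 to 97 mm above the worktop (a 3 mm bolt head on top), its centre 73 mm up; arm bar below it is 36 to 48 mm up. Below it is a blue hub 28 mm across. It spins freely on its own axis. It may be pushed from its spindle side or gripped from above, and travels on a circle about the pivot. It moves with the arm.
- tension_arm (a joint): Angle of the sprung tensioner arm, rad: 0 at rest nearest the spindle, growing counter-clockwise seen from above (away from the spindle) to the stop at 0.72. The spring always pushes it back towards 0, with 4 N at the roller at rest and 8 N at the stop; riding over the pawl from about 0.2 to 0.45 takes a few N more. Once past the click the pawl keeps it from returning below about 0.45.
- idler: The same roller; origin on the roller's axis at worktop height. This is the part to press or grip.
- pawl (a joint): Red pawl slider under the arm, m: 0 when standing up, grows to about 0.009 as the arm's nose presses it down; it snaps back up to 0 (the click) behind the nose at about 0.45 rad of arm angle.
- tape_roll: Bystander, to be left alone: roll of pale label tape lying flat, 73 mm across and 19 mm high; origin under its centre.
- amber_bottle: Bystander, to be left alone: amber bottle with black cap, 64 mm across, 103 mm high; origin under its centre.
- marker: Bystander, to be left alone: marker pen with blue cap lying flat, 128 mm long; origin under its centre.
Not all that is in view belongs to the job. Several things have the shape of the core; the one meant has the colours described above.

How it is judged:
By the outcome, as a careful person would: the job done as asked, in the order asked, and still so for the second after the job is handed in, while the arm keeps its last pose, push and grip.
It also fails if it takes over 45 s, if anything falls off the work surface, if the arm or the gripper's body presses on something with over 40 N, if the wrist force passes 120 N, or if a joint passes its speed limit or range.

ROBOT

A 7-joint arm with a two-finger parallel gripper is mounted at the origin on a cart in front of the work surface, level with it; the furniture and walls round the work are solid. World frame = base frame: x ahead of the robot, y to its left, z up, the work surface at z = 0. Lengths are in m, angles in rad, forces in N, time in s.
With the tool pointing down it reaches from about 0.425 to 0.925 m from the base axis. Payload 6.8 kg.
Tool frame: the origin (TCP) lies on the front face of the gripper's body, between the roots of the fingers; the fingertips stand 73 mm ahead of it and the grasp point (between the pads) lies 54 mm ahead of it; z points along the fingers, y is the direction in which the jaws open and shut (so a half turn about z gives the same grasp; the last joint's range is limited). The gripper opens to 85 mm and grips with 20 to 120 N. Pads are 22 mm wide; open, the fingers measure 114 mm over their backs; the gripper's body (76 mm by 85 mm) begins 54 mm behind the grasp point. The pads swing forward as they close: fully open they stand 13 mm farther back than shut.
Start: joints at [1.088, 0.477, 0.022, 1.555, -0.011, 1.109, -0.083], TCP at [0.247, -0.628, 0.304] pointing down, gripper open.
Joint ranges: [-2.96, 2.96], [-0.34, 2.1], [-1.41, 1.46], [0.24, 2.44], [-1.37, 4.51], [0.17, 1.92], [-2.96, 2.96]. Speed limits (rad/s): [2.39, 2.39, 3.14, 3.14, 3.14, 3.14, 3.14].

INTERFACE

Orientations are given as a rotation vector (axis times angle).
In Python, from bench import * gives the robot as it stands.
- The arm moves only by the tool jog_arm, never from a script. Its argument "plan" is a list of rows, each a list of 2 entries, a list of its own where there are three numbers: the shift along the world's x, y, z in cm, then the turn about the world's z in rad. In form: [[[tx, ty, tz], twist], ...]. A call has 1 to 12 rows; each row shifts and turns the commanded pose from where the row before left it; what a row does not reach is not made up. A row lasts 1/10 s, in which the tool goes at most 50 mm and 8.59 degrees, less where a joint would pass 70% of its speed; a pose out of reach is approached as far as the arm can. A call is refused whole if a number of a shift passes 5 or a number of a turn 0.15, either way. A call with a gripper value outside its range is refused whole. "hand" is the finger opening in cm, from 0 to 8.54, set as the call begins (left out, the last holds). The fingers move at their own pace and stop on an object; "grip_force" is the grip in N (left out, the last holds). Time passes only in rows, so rows that do not move let the fingers close. It gives the time, the measured TCP pose, the force and the opening at its end, in the units of the state.
- get_obs(): the state, without advancing time (a new reading comes with each control period).
- grab_frame(name): name is "scene" or "top"; returns the picture (384x512x3 uint8, red, green, blue); there is no depth.
- get_calibration(name): a dict with "intrinsics" (3x3 intrinsics, pixels), "k1" (the pictures are not rectified: a ray, as slopes to the right and down, at radius r is drawn at 1 + k1 r^2 times it, then the intrinsics apply), "xyz" and "orientation" of the camera in the world. Camera axes: x right, y down, z forward; pixel columns grow to the right and rows downward; lengths in m; the calibration is good to about 2 mm. A picture is of the moment at which its call begins. get_calibration takes no time and is no camera call.
- hand_in(): hands the job in, once; it reports no verdict.
The state is a dict: "clock": time; "joints": joint angles; "qvel": joint speeds; "tau": joint torques, N m; "tcp_pos": TCP position; "orientation": TCP orientation; "contact_force": force on the tool from outside, world axes, zero at the start; "moment": the same for the moment, N m; "grip_width": finger opening in m.
Only numpy, scipy, OpenCV 4.12 (cv2) and the standard library are available. Lean on these libraries where they do the work, as an engineer would, in place of code of your own. Each camera call takes 0.05 s, during which the arm holds its last target. There are 200 camera calls.

## Working session

There is one attempt and no reset: what is moved stays moved. The work goes in short steps, Python scripts to look and compute and a tool call to move; the robot and the scene stay as the last step left them, time stands still between calls to the robot, and variables do not carry over. Pictures are saved under pics/ and viewed, about 8 in all and at most 12, crops included, and the job is handed in when it is done.

Besides the shell and the picture viewer there is one more tool, called after "Call:" by a JSON object that holds its "method" and its "body". jog_arm: Moves the arm, as the interface text tells. Its arguments: {"type":"object","properties":{"plan":{"type":"array","items":{"type":"array"}},"hand":{"type":"number"},"grip_force":{"type":"number"}},"required":["plan"]}

```bash
mkdir -p pics
cat > h.py <<'E'
from bench import *
import numpy as np, cv2
from scipy.spatial.transform import Rotation as R
def cal(n):
    c=get_calibration(n); o=np.array(c["orientation"],float)
    Rm=R.from_rotvec(o).as_matrix() if o.shape==(3,) else o
    return np.array(c["intrinsics"]),c["k1"],np.array(c["xyz"]),Rm
def p2w(n,u,v,z):
    K,k1,t,Rm=cal(n)
    d=cv2.undistortPoints(np.array([[[u,v]]],float),K,np.array([k1,0,0,0.]))[0,0]
    # model: drawn at (1+k1 r^2) times ray
    r=Rm@np.array([d[0],d[1],1]); return t+r*(z-t[2])/r[2]
def w2p(n,P):
    K,k1,t,Rm=cal(n); q=Rm.T@(np.array(P)-t); s=q[:2]/q[2]; s=s*(1+k1*(s@s)); return K[:2,:2]@s+K[:2,2]
def snap(n,f,crop=None,s=1.5):
    im=grab_frame(n)
    if crop: x0,y0,x1,y1=crop; im=im[y0:y1,x0:x1]
    im=cv2.resize(im,None,fx=s,fy=s,interpolation=cv2.INTER_CUBIC)
    cv2.imwrite("pics/"+f,im[:,:,::-1])
E
python3 - <<'E'
from h import *
snap("top","a.png");snap("scene","b.png")
for n in("top","scene"):print(get_calibration(n))
print(get_obs())
E
```

```text
{'intrinsics': array([[435.9248864 ,   0.        , 258.1389181 ],
       [  0.        , 435.9248864 , 184.40577257],
       [  0.        ,   0.        ,   1.        ]]), 'k1': -0.07326434392127533, 'xyz': array([0.24468776, 0.09248149, 1.64590454]), 'orientation': array([-2.04862121,  2.16882919, -0.2247861 ])}
{'intrinsics': array([[450.81907005,   0.        , 251.58869662],
       [  0.        , 450.81907005, 186.89815181],
       [  0.        ,   0.        ,   1.        ]]), 'k1': -0.018662665960484073, 'xyz': array([-0.11266662,  0.59049617,  1.2603967 ]), 'orientation': array([-1.2465702 ,  2.43311451, -0.78924352])}
{'clock': 0.1, 'joints': array([ 1.0879136 ,  0.47771711,  0.02232658,  1.55633288, -0.01149415,
        1.1092788 , -0.08312106]), 'qvel': array([-0.00050602, -0.00237268,  0.00181337, -0.00204917,  0.00035147,
       -0.00047099, -0.00043091]), 'tau': array([ 3.39767692e-03, -5.97763467e+01,  1.61253210e+00, -2.81956851e+01,
        1.26213711e-02,  5.04552459e-03, -2.21426248e-06]), 'tcp_pos': array([ 0.24695695, -0.62777004,  0.30303106]), 'orientation': array([-3.08506226e+00, -5.85003029e-01,  6.45523546e-04]), 'contact_force': array([ 0.83388334,  1.43131237, -0.19691977]), 'moment': array([ 0.00483182, -0.00044782,  0.01656429]), 'grip_width': 0.08534221396817862}
```

View pics/a.png

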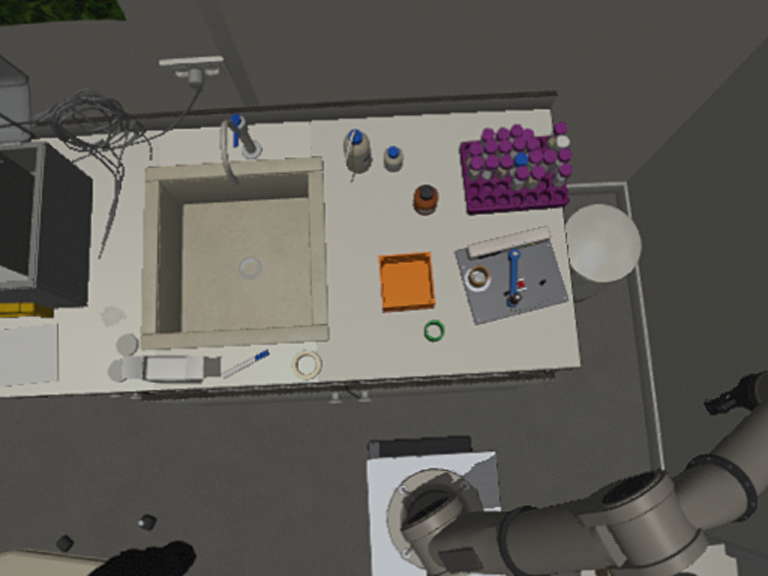

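View pics/b.png

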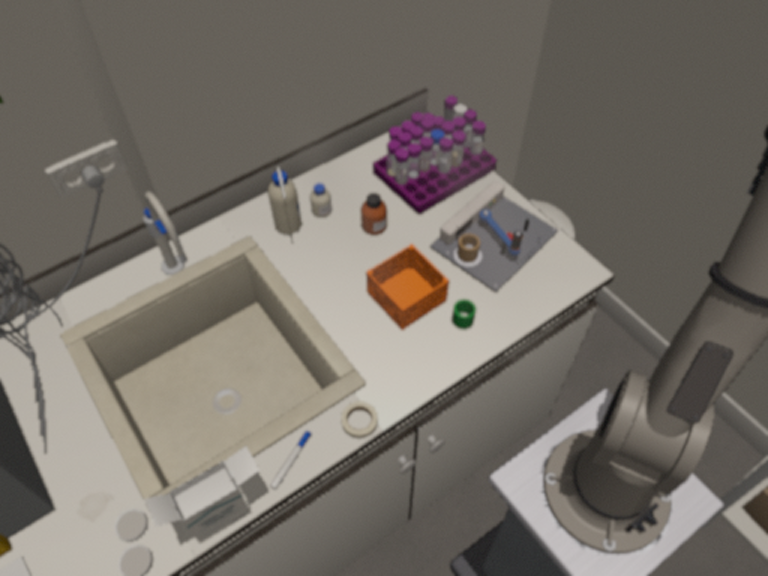

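Top view (at 1.5x): the core is at (479,278), the orange box at (407,281), the roller near (515,298), the arm pivot near (514,255), and a green decoy ring at (434,330). Next I'll zoom in on the tensioner and box.

Run:
```python
from h import *
a=grab_frame("top")[150:240,245:390]; b=grab_frame("scene")[105:225,235:385]
a=cv2.resize(a,None,fx=5,fy=5,interpolation=cv2.INTER_CUBIC);b=cv2.resize(b,None,fx=5,fy=5,interpolation=cv2.INTER_CUBIC)
cv2.imwrite("pics/c.png",a[:,:,::-1]);cv2.imwrite("pics/d.png",b[:,:,::-1])
```

```text
(no output)
```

View pics/c.png

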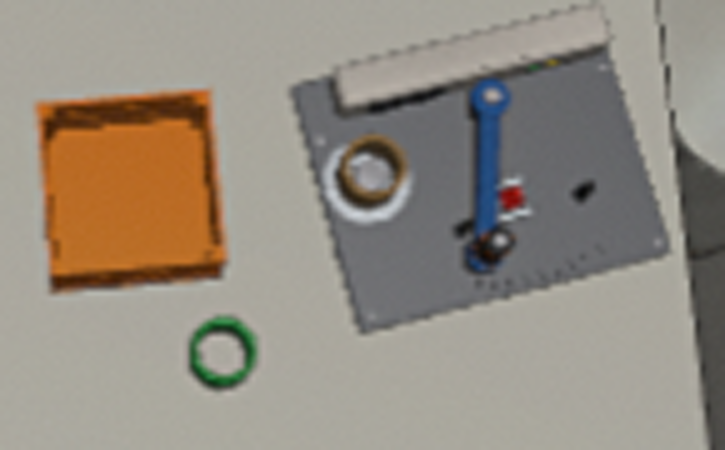

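View pics/d.png

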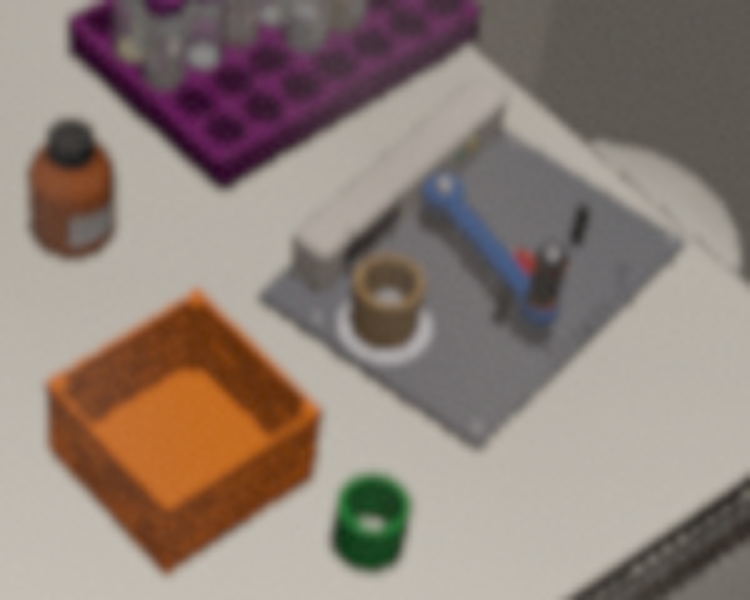

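Crop c shows the core rim centred at (373,172), the roller top at (497,243), the pivot cap at (490,95), and box rim corners (40,103), (210,90), (226,264) and (52,278). Crop d shows the core top at (389,283), the roller top at (551,248) and the pivot at (444,187).

Run:
```python
from h import *
T=lambda x,y,z:p2w("top",245+(x+.5)/5-.5,150+(y+.5)/5-.5,z)
S=lambda x,y,z:p2w("scene",235+(x+.5)/5-.5,105+(y+.5)/5-.5,z)
np.set_printoptions(precision=4,suppress=True)
for n,t,s,z in [("core",(373,172),(389,283),.062),("roller",(497,243),(551,248),.0985),("pivot",(490,95),(444,187),.054)]:
    print(n,T(*t,z),S(*s,z))
print("box",[T(*c,.08)[:2] for c in((40,103),(210,90),(226,264),(52,278))],[S(*c,.08)[:2] for c in((197,293),(50,385),(318,412),(168,510))])
a=T(360,333,.012);b=T(667,253,.012);c=T(291,86,.012);print("deck",a,b,c, np.hypot(*(a-b)[:2]),np.hypot(*(a-c)[:2]))
xd=(c-a)[:2];yd=(a-b)[:2];print(np.arctan2(xd[1],xd[0]),np.arctan2(yd[1],yd[0])-np.pi/2)
print(S(478,447,.012),S(681,243,.012))
o=get_obs();print(R.from_rotvec(o["orientation"]).as_matrix())
```

```text
core [ 0.5741 -0.1444  0.062 ] [ 0.5781 -0.1421  0.062 ]
roller [ 0.5091 -0.2241  0.0985] [ 0.5162 -0.2277  0.0985]
pivot [ 0.6299 -0.239   0.054 ] [ 0.6277 -0.2362  0.054 ]
box [array([0.6367, 0.1   ]), array([ 0.6393, -0.0263]), array([ 0.5082, -0.0288]), array([0.5052, 0.0984])] [array([ 0.6372, -0.0208]), array([0.6319, 0.1041]), array([ 0.5117, -0.0239]), array([0.5076, 0.1005])]
deck [ 0.461  -0.1314  0.012 ] [ 0.5085 -0.3715  0.012 ] [ 0.6561 -0.0943  0.012 ] 0.2446632556690756 0.19852541796008866
0.18832100630753315 0.19505059831548466
[ 0.461  -0.1285  0.012 ] [ 0.5112 -0.368   0.012 ]
[[ 0.9306  0.3662 -0.0005]
 [ 0.3662 -0.9306  0.001 ]
 [-0.0001 -0.0012 -1.    ]]
```

Call:
{"method": "jog_arm", "body": {"plan": [[[2,3,0],0.1],[[2,3,0],0.1],[[2,3,0],0.1],[[2,3,0],0.1],[[2,3,0],0.1],[[2,3,0],0.1],[[2,3,0],0.1],[[2,3,0],0.1],[[2,3,0],0.1],[[2,3,0],0.1],[[2,3,-1],0.1],[[2,3,-1],0.1]], "hand": 6.2, "grip_force": 25}}

```text
clock: 1.4
tcp_pos: [0.4878, -0.267, 0.284]
orientation: [2.212, 2.229, 0.0]
contact_force: [0.2, -0.7, 0.5]
grip_width: 0.0619
```

Call:
{"method": "jog_arm", "body": {"plan": [[[2,3,-1],0.05],[[2,3,-2],0.05],[[2,3,-2],0.05],[[2,2.5,-2],0.03],[[0.8,0.85,-2],0],[[0,0,0],0],[[0,0,0],0]]}}

```text
clock: 2.1
tcp_pos: [0.5747, -0.1451, 0.1937]
orientation: [-2.008, -2.415, 0.001]
contact_force: [0.2, -0.1, -0.1]
grip_width: 0.0619
```

Run:
```python
from h import *
a=grab_frame("top")[150:240,245:390]; b=grab_frame("scene")[75:225,235:385]
f=lambda i,k:cv2.resize(i,None,fx=k,fy=k,interpolation=cv2.INTER_CUBIC)
a=f(a,3);b=f(b,4);b=b[:600];im=np.zeros((600,600+0,3),np.uint8);im[:b.shape[0]]=b
cv2.imwrite("pics/e.png",im[:,:,::-1])
o=get_obs();print(o["tcp_pos"],o["orientation"],o["joints"])
q=R.from_rotvec(o["orientation"]).as_matrix();print(q)
for p in ([.576,-.1435,.062],):print((w2p("scene",p)-[235,75])*4)
```

```text
[ 0.57498872 -0.14615202  0.19488002] [ 2.00947994e+00  2.41307730e+00 -3.68758824e-04] [ 0.46184465  0.50098241 -0.41710361  1.83029499  0.26025055  0.86308583
  0.10195792]
[[-1.81009611e-01  9.83480908e-01  9.08159880e-04]
 [ 9.83480584e-01  1.81010532e-01 -1.06189982e-03]
 [-1.20874470e-03  7.00943537e-04 -9.99999024e-01]]
[312.39750997 345.55634762]
```

View pics/e.png

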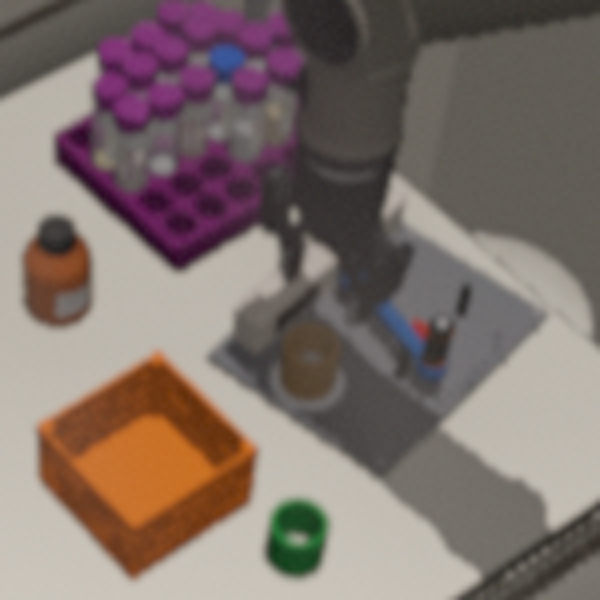

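The scene view shows the open fingers, tips near (285,280) and (355,300), above the core at (310,350), with the jaws across the tensioner's x axis. I'll descend in stages.

Call:
{"method": "jog_arm", "body": {"plan": [[[0.1,0.2,-1.5],0],[[0,0,-1.5],0],[[0,0,-1.5],0],[[0,0,-1],0],[[0,0,-1],0],[[0,0,0],0],[[0,0,0],0]]}}

```text
clock: 2.9
tcp_pos: [0.5762, -0.1426, 0.1287]
orientation: [-2.008, -2.416, -0.0]
contact_force: [-0.2, -0.9, -1.2]
grip_width: 0.0622
```

Call:
{"method": "jog_arm", "body": {"plan": [[[0,-0.1,-0.6],0],[[0,0,-0.6],0],[[0,0,-0.6],0],[[0,0,-0.6],0],[[0,0,0],0],[[0,0,0],0]]}}

```text
clock: 3.5
tcp_pos: [0.576, -0.1436, 0.1047]
orientation: [-2.008, -2.416, 0.0]
contact_force: [0.4, -0.0, 0.1]
grip_width: 0.0622
```

Call:
{"method": "jog_arm", "body": {"plan": [[[0,0,0],0],[[0,0,0],0],[[0,0,0],0],[[0,0,0],0],[[0,0,0],0],[[0,0,0],0],[[0,0,0],0]], "hand": 4.0, "grip_force": 25}}

```text
clock: 4.2
tcp_pos: [0.5764, -0.1437, 0.1053]
orientation: [2.008, 2.416, 0.001]
contact_force: [-1.0, -0.3, 5.5]
grip_width: 0.0499
```

Call:
{"method": "jog_arm", "body": {"plan": [[[0,0,0.5],0],[[0,0,1],0],[[0,0,1.5],0],[[0,0,2],0],[[0,0,2],0],[[0,0,2],0],[[0,0,2],0],[[0,0,1],0],[[0,0,0],0]]}}

```text
clock: 5.1
tcp_pos: [0.577, -0.1438, 0.2271]
orientation: [2.006, 2.413, 0.003]
contact_force: [0.5, 0.0, -0.6]
grip_width: 0.0499
```

Run:
```python
from h import *
snap("scene","f.png",(235,55,385,205),4)
```

```text
(no output)
```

View pics/f.png

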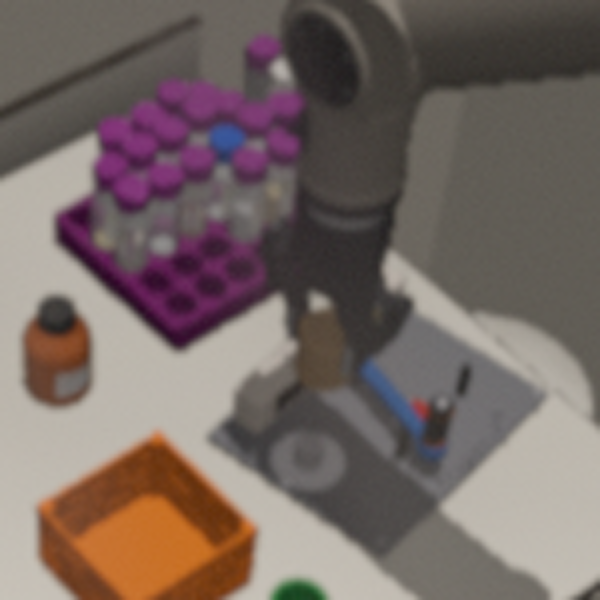

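The scene view shows the core held between the fingers at (322,345) and the spindle bare at (308,455). Next I'll carry it to the box.

Call:
{"method": "jog_arm", "body": {"plan": [[[0,2,0],0],[[0,3,0],0],[[0,3,0],0],[[0,3,0],0],[[0,3,0],0],[[0,2.5,0],-0.05],[[-0.4,1.6,0],-0.1],[[0,0,-2],0],[[0,0,-3],0],[[0,0,-3],0],[[0,0,-2],0],[[0,0,0],0]]}}

```text
clock: 6.35
tcp_pos: [0.5694, 0.0369, 0.1211]
orientation: [-2.179, -2.256, 0.009]
contact_force: [0.1, 0.6, -0.8]
grip_width: 0.0499
```

Call:
{"method": "jog_arm", "body": {"plan": [[[0,0,-1.2],0],[[0,0,0],0],[[0,0,0],0]]}}

```text
clock: 6.65
tcp_pos: [0.5724, 0.0374, 0.1134]
orientation: [2.183, 2.259, 0.001]
contact_force: [-0.3, -0.4, 0.1]
grip_width: 0.05
```

Call:
{"method": "jog_arm", "body": {"plan": [[[0,0,0],0],[[0,0,0],0],[[0,0,0],0],[[0,0,0],0],[[0,0,0],0]], "hand": 6.4}}

```text
clock: 7.15
tcp_pos: [0.5722, 0.0373, 0.1131]
orientation: [2.183, 2.259, 0.0]
contact_force: [0.6, 0.1, 0.2]
grip_width: 0.0637
```

Call:
{"method": "jog_arm", "body": {"plan": [[[0,0,1],0],[[0,0,2],0],[[0,0,3],0],[[0,0,3],0],[[0,0,3],0],[[0,0,2],0],[[0,0,0],0]]}}

```text
clock: 7.85
tcp_pos: [0.5737, 0.0378, 0.2569]
orientation: [2.18, 2.256, 0.008]
contact_force: [-0.2, -0.9, 0.4]
grip_width: 0.0642
```

Call:
{"method": "jog_arm", "body": {"plan": [[[-0.5,-2.2,0],-0.14],[[-0.5,-2.2,0],-0.14],[[-0.5,-2.2,0],-0.14],[[-0.5,-2.2,0],-0.14],[[-0.5,-2.2,-0.5],-0.14],[[-0.5,-2.2,-0.5],-0.14],[[-0.5,-2.2,-0.5],-0.14],[[-0.5,-2.2,-0.5],-0.14],[[-0.5,-2.2,-0.5],-0.14],[[-0.5,-2.2,-0.5],-0.14],[[-0.5,-2.2,-0.5],-0.14],[[-0.5,-2.2,-0.5],-0.14]], "hand": 5.5}}

```text
clock: 9.05
tcp_pos: [0.5114, -0.2273, 0.2123]
orientation: [-3.139, 0.127, 0.001]
contact_force: [0.1, -0.1, -0.6]
grip_width: 0.0549
```

Call:
{"method": "jog_arm", "body": {"plan": [[[0,0,0],0],[[0,0,0],0]]}}

```text
clock: 9.25
tcp_pos: [0.5118, -0.2264, 0.2125]
orientation: [-3.139, 0.116, 0.002]
contact_force: [0.3, 0.9, -0.4]
grip_width: 0.0552
```

Run:
```python
from h import *
o=get_obs();print(o["tcp_pos"],o["joints"]);print(R.from_rotvec(o["orientation"]).as_matrix()[:2,1])
snap("scene","g.png",(235,85,385,235),4)
for p in ((.512,-.226,.1),o["tcp_pos"]-[0,0,.073]):print((w2p("scene",p)-[235,85])*4)
```

```text
[ 0.51176801 -0.22642883  0.21249333] [ 0.32745728  0.39620571 -0.02791312  1.91776082  0.01435286  0.8288925
 -1.35260198]
[-0.07373445 -0.99727782]
[441.41482821 279.66855882]
[449.45094384 248.46537836]
```

View pics/g.png

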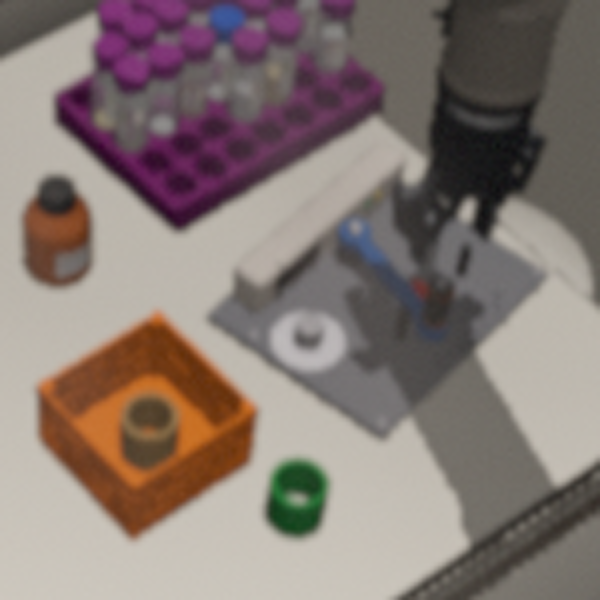

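The scene view shows the core standing in the orange box at (150,430). The roller top at (438,280) is close to the predicted (441,280). I'll descend over the roller.

Call:
{"method": "jog_arm", "body": {"plan": [[[0,0,-2],0],[[0,0,-2],0],[[0,0,-1],0],[[0,0,-1],0],[[0,0,-1],0],[[0,0,-1],0],[[0,0,0],0],[[0,0,0],0]]}}

```text
clock: 10.1
tcp_pos: [0.5122, -0.2267, 0.1329]
orientation: [-3.139, 0.118, 0.0]
contact_force: [-0.2, -0.8, -0.1]
grip_width: 0.055
```

Call:
{"method": "jog_arm", "body": {"plan": [[[0,0,0],0],[[0,0,0],0],[[0,0,0],0],[[0,0,0],0],[[0,0,0],0],[[0,0,0],0],[[0,0,0],0],[[0,0,0],0],[[0,0,0],0],[[0,0,0],0]], "hand": 1.5, "grip_force": 40}}

```text
clock: 11.1
tcp_pos: [0.5124, -0.2269, 0.1334]
orientation: [3.139, -0.118, 0.001]
contact_force: [-0.9, -1.1, 5.9]
grip_width: 0.021
```

Call:
{"method": "jog_arm", "body": {"plan": [[[-0.03,-0.72,0],0.06],[[-0.02,-0.72,0],0.06],[[0.05,-0.72,0],0.06],[[0.08,-0.71,0],0.06],[[0.13,-0.71,0],0.06],[[0.17,-0.7,0],0.06]]}}

```text
clock: 11.7
tcp_pos: [0.5145, -0.2664, 0.1332]
orientation: [-3.104, -0.452, 0.006]
contact_force: [-9.9, 5.5, 16.2]
grip_width: 0.0211
```

Call:
{"method": "jog_arm", "body": {"plan": [[[0.21,-0.69,0],0.06],[[0.25,-0.67,0],0.06],[[0.29,-0.66,0],0.06],[[0,0,0],0]]}}

```text
clock: 12.1
tcp_pos: [0.5219, -0.2897, 0.1333]
orientation: [-3.055, -0.724, 0.005]
contact_force: [-9.1, 3.7, 14.1]
grip_width: 0.0211
```

Call:
{"method": "jog_arm", "body": {"plan": [[[0.29,-0.66,0.05],0.06],[[0.33,-0.64,0.05],0.06],[[0.38,-0.6,0],0.06],[[0,0,0],0],[[0,0,0],0]]}}

```text
clock: 12.6
tcp_pos: [0.5315, -0.3074, 0.1334]
orientation: [-2.976, -0.994, 0.006]
contact_force: [-7.1, 5.1, 7.4]
grip_width: 0.0214
```

Run:
```python
from h import *
o=get_obs();print(o["tcp_pos"],o["contact_force"]);q=R.from_rotvec(o["orientation"]).as_matrix()[:2,1];print(q)
d=o["tcp_pos"][:2]-[.6285,-.2375];print(np.hypot(*d),np.arctan2(d[1],d[0])%6.2832)
snap("scene","i.png",(265,85,385,205),5)
```

```text
[ 0.53145655 -0.30735533  0.13340943] [-7.08979805  5.0515682   7.38069909]
[ 0.60109384 -0.79916183]
0.11957089340784603 3.765522076813575
```

View pics/i.png

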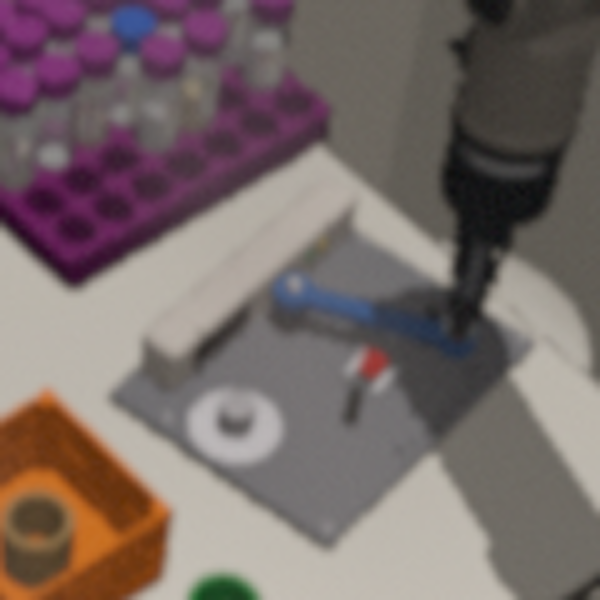

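The scene view shows the arm swung past the red pawl at (370,365), with the roller still gripped at (460,335). The force along the motion is only 8.3 N, which the spring alone would give, so I'll press on until the stop pushes back.

Call:
{"method": "jog_arm", "body": {"plan": [[[0.12,-0.16,0],0.02],[[0,0,0],0],[[0,0,0],0]]}}

```text
clock: 12.95
tcp_pos: [0.5325, -0.3088, 0.1335]
orientation: [-2.966, -1.024, 0.006]
contact_force: [-6.6, 3.9, 8.1]
grip_width: 0.0211
```

Call:
{"method": "jog_arm", "body": {"plan": [[[0.12,-0.16,0],0.02],[[0,0,0],0],[[0,0,0],0]]}}

```text
clock: 13.25
tcp_pos: [0.5331, -0.3097, 0.1334]
orientation: [-2.954, -1.054, 0.008]
contact_force: [-9.1, 5.3, 11.3]
grip_width: 0.0213
```

Call:
{"method": "jog_arm", "body": {"plan": [[[0.12,-0.16,0],0],[[0,0,0],0],[[0,0,0],0]]}}

```text
clock: 13.55
tcp_pos: [0.5334, -0.3101, 0.1333]
orientation: [-2.951, -1.054, 0.011]
contact_force: [-13.9, 10.6, 15.7]
grip_width: 0.0206
```

Call:
{"method": "jog_arm", "body": {"plan": [[[0.12,-0.16,0],0],[[0,0,0],0],[[0,0,0],0]]}}

```text
clock: 13.85
tcp_pos: [0.5338, -0.3105, 0.1332]
orientation: [-2.948, -1.053, 0.014]
contact_force: [-18.0, 14.2, 19.3]
grip_width: 0.0213
```

Call:
{"method": "jog_arm", "body": {"plan": [[[0,0,0],0],[[0,0,0],0],[[0,0,0],0],[[0,0,0],0],[[0,0,0],0]]}}

```text
clock: 14.35
tcp_pos: [0.5338, -0.3104, 0.1332]
orientation: [-2.948, -1.054, 0.014]
contact_force: [-17.1, 13.7, 18.8]
grip_width: 0.0211
```

Run:
```python
from h import *
snap("scene","j.png",None,1.5)
```

```text
(no output)
```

View pics/j.png

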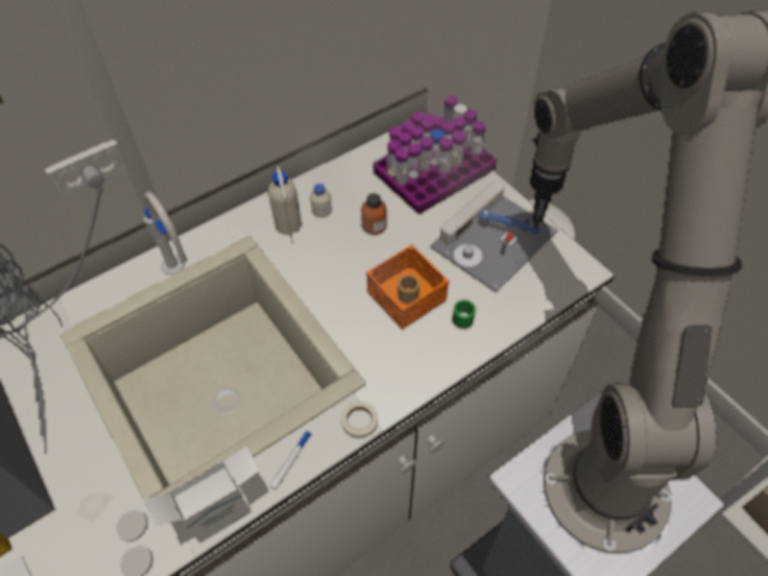

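The core is in the box at (408,288), and the bottle, tape roll, marker and green ring are where they were. The arm is held at its stop, with the roller near (538,228). I'll hand in.

```bash
python3 -c "
from bench import *
print(hand_in())"
```

```text
the job is handed in; nothing more can be done
None
```

The empty core is in the orange scrap box. The tensioner arm is pushed past the pawl to its stop, and the gripper is still holding the roller there. I handed the job in at about 14.4 s of the 45 s allowed.

- **Core:** I pinched it across the tensioner's x axis, lifted it clear of the spindle and lowered it into the box. The last picture shows it standing upright inside.
- **Bystanders:** in the last picture the bottle, tape roll, marker and green ring look unmoved.
- **Tensioner:** I gripped the roller from above at 40 N and swung it along its arc.
    - **At the stop:** the swing I measured was about 0.75 rad. That is slightly over the 0.72 rad stop, and I put the difference down to flex in the arm and gripper.
    - **Force:** the force along the motion first showed only the spring's 8 N. It then rose to about 22 N with almost no further movement, and held steady for 0.5 s.
- **Less certain:** about 19 N of upward force also built up on the tool while pressing. I did not trace its cause, but it is within the limits. I judged the click from the arm's position past the pawl, since the pawl itself cannot be measured.

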